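# Shut and latch the rice container

## Task

Close up the rice container: push its raised lid all the way down with the fingertips, and only then push the steel latch lever over past centre until it snaps down over the lid's front edge and stays there. Only push: do not lift or drag the container, leave the other things standing where they are, and finish clear of everything.

Things in the scene. Friction and masses are not known exactly. Their poses are not given: they have to be found in the camera images.
- rice_box: White plastic rice container, loose on the shelf, about 2 kg: a tub 165 (x) x 150 (y) x 115 (z) mm. Origin at the centre of its underside; z up; its -x side is the front, with the latch, roughly towards the robot; the lid's hinge is along the rear (+x) rim. A fixed inner plate closes it 25 mm below the rim.
- lid (a joint): Angle of the lid in rad: 0 = fully shut, larger = raised (starts 0.55 to 0.95, end stop 1.3). Its stiff hinge keeps it where it is left; some 2 to 4 N pushed down near the free edge moves it.
- lid_hinge (a point): Middle of the lid's hinge line (along the container's y), fixed on the container at x = +86.5, y = 0, z = 115 mm of rice_box.
- lid_edge (a point): Middle of the lid's free front edge, on its upper face. The lid is a flat white plate 171 mm long from hinge line to free edge, 156 mm wide, 10 mm thick, with its underside in the plane of the hinge line; shut, its top is 125 mm above the shelf. Pushing straight down on the upper face, 80 to 90 mm in front of the hinge line, shuts it.
- lever (a joint): Latch lever angle in rad: 0 = open, leaning 0.45 rad from vertical to the container's front (-x); it turns up and over about the container's y axis to 1.6 = latched, leaning 1.15 rad over the lid. A spring drives it to the nearer end; tipping point 0.65 (0.2 rad beyond vertical). About 2 to 6 N pushed level at the crossbar (it slides up the finger) brings it over, then it snaps home.
- latch_pivot (a point): Pivot of the lever, fixed on the container at x = -98.5, y = 0, z = 125 mm of rice_box, between two small cheeks 47 mm apart over their outsides, whose tops are 133 mm above the shelf and whose fronts are 13 mm in front of the pivot.
- lever_tip (a point): Centre of the round steel crossbar (12 mm thick, 44 mm long along the container's y) at the lever's tip, 60 mm from the pivot; the lever itself is a flat steel bar 26 mm wide and 7 mm thick. Open, the crossbar is 179 mm above the shelf and 26 mm in front of the pivot; upright, 185 mm above the shelf.
- creamer: Bystander: blue ceramic creamer, 72 mm wide, 82 mm tall, handle on its +y side. Origin at the centre of its underside.
- tumbler: Bystander: short glass tumbler, 72 mm wide, 85 mm tall. Origin at the centre of its underside.
- timer: Bystander: round stainless steel timer with a dial on top, 68 mm wide, 71 mm tall. Origin at the centre of its underside.
- spoon_rest: Bystander: flat wooden spoon rest 110 x 75 mm, 20 mm tall. Origin at the centre of its underside.
- honey_jar: Bystander: amber glass jar with a metal cap, 72 mm wide, 100 mm tall. Origin at the centre of its underside.
- bean_can: Bystander: food can, 74 mm wide, 110 mm tall. Origin at the centre of its underside.

How it is judged (in metres and radians):
On the way, in this order (a step that is already met when the one before it is completed fails the run):
1. the lid is pushed fully down (within 0.04 rad) (value of joint lid below 0.04 rad and value of joint lever below 0.6 rad), for 0.2 s.
2. the lever has snapped over to its latched end, lid still down (value of joint lever above 1.45 rad and value of joint lid below 0.04 rad), for 0.3 s.
At the end, for the whole second after the job is handed in: Lid shut to within 0.04 rad, lever at rest at its latched end (joint above 1.45 of 1.6), the container standing upright (tilt under 0.05 rad) at rest on the shelf within 50 mm of where it stood, every bystander within 30 mm of its start (all of step 2 and velocity of joint lever between -0.1 and 0.1 rad/s and linear speed of rice_box below 0.02 m/s and height (world z) of rice_box below 0.01 m and angle between rice_box's own z axis and vertical below 0.05 rad and distance of rice_box from where it was at the start of the episode below 0.05 m and distance of each of creamer, tumbler, timer, spoon_rest, honey_jar, bean_can from where it was at the start of the episode below 0.03 m); the robot touches nothing.
It fails at once if the lever is thrown past centre while the lid is still up (above 0.1 rad) (value of joint lever above 0.65 rad and value of joint lid above 0.1 rad).
It fails at once if the container is lifted (10 mm), tipped (0.15 rad) or dragged (50 mm) (height (world z) of rice_box above 0.01 m or angle between rice_box's own z axis and vertical above 0.15 rad or distance of rice_box from where it was at the start of the episode above 0.05 m).
It fails at once if a bystander is lifted, carried or pushed away (30 mm) or tipped over (0.4 rad) (distance of any of creamer, tumbler, timer, spoon_rest, honey_jar, bean_can from where it was at the start of the episode above 0.03 m or angle between any of creamer, tumbler, timer, spoon_rest, honey_jar, bean_can's own z axis and vertical above 0.4 rad).
It also fails if it takes over 42 s, if anything falls off the work surface, if the arm or the gripper's body presses on something with over 40 N, if the wrist force passes 120 N, or if a joint passes its speed limit or range.

## Robot

A 6-joint arm with a two-finger parallel gripper is mounted at the origin on the work surface. World frame = base frame: x ahead of the robot, y to its left, z up, the work surface at z = 0. Lengths are in mm, angles in rad, forces in N, time in s.
With the tool pointing down it reaches from about 300 to 775 mm from the base axis. Payload 14.6 kg.
Tool frame: the origin (TCP) lies on the mounting face of the last link; the fingertips stand 199 mm ahead of it and the grasp point (between the pads) lies 180 mm ahead of it; z points along the fingers, y is the line along which they close (so a half turn about z gives the same grasp; the last joint's range is limited). The gripper opens to 94 mm and grips with 3 to 60 N. Pads are 16 mm wide; open, the fingers measure 119 mm over their backs; the gripper's body (75 mm by 177 mm) begins 78 mm behind the grasp point.
Start: joints at [-1.381, 0.3, 1.521, -0, 1.321, -0.067], TCP at [139.686, -531.957, 404.646] pointing down, gripper open.
Joint ranges: [-3.03, 3.03], [-0.79, 2.21], [0.23, 2.52], [-1.04, 4.18], [0, 3.07], [-2.55, 2.55]. Speed limits (rad/s): [2.22, 2.22, 2.57, 3.14, 3.14, 3.14].

## Interface

Orientations are given as [roll, pitch, yaw] about the fixed x, y, z axes, in that order (R = Rz(yaw) Ry(pitch) Rx(roll)).
In Python, from cell import manip gives the robot as it stands. The module is installed in compiled form; this text tells all that it offers.
- The arm moves only by the shell command python3 -m creep 'ROWS' [FORCE]. ROWS is a JSON object of lists of equal length, an entry for each row: "slide": the shift along the world's x, y, z in cm, a list of three; "turn": the turn about the world's z in rad; "claw": the opening, from 0 (shut) to 1 (fully open). A call has 1 to 8 rows; each row shifts and turns the commanded pose from where the row before left it; what a row does not reach is not made up. A row lasts 1/8 s, in which the tool goes at most 62.5 mm and 10.7 degrees, less where a joint would pass 70% of its speed; a pose out of reach is approached as far as the arm can. A call with a gripper value outside its range is refused whole. The fingers move at their own pace and stop on an object; FORCE is the grip in N (left out, the last holds). Time passes only in rows, so rows that do not move let the fingers close. It gives the time, the measured TCP pose, the force, the opening and the grip force at its end, in the units of the state.
- manip.read_state(): the state, without advancing time (a new reading comes with each control period).
- manip.camera(name): name is "side" or "top"; returns (picture, depth): 400x640x3 uint8, red, green, blue; 400x640 float32, mm along the optical axis (not along the pixel's ray), 0 where there is no reading.
- manip.calibration(name): a dict with "intrinsics" (3x3 intrinsics, pixels), "pose" (4x4, takes a point from camera to world coordinates). Camera axes: x right, y up, looking along -z (the intrinsics and any distortion apply to the point x, -y, -z); pixel columns grow to the right and rows downward; lengths in mm; the calibration is good to about 2 mm. A picture is of the moment at which its call begins. calibration takes no time and is no camera call.
- manip.sign_off(): hands the job in; it is judged then, once.
Trained networks look in the newest picture that a camera, given by its name, has taken for a name from the list of things; names that differ only in an ending like _2 or _b are one class to them, and where a whole thing is asked for, a point or a joint stands for the part that bears it (a point fixed in the world has none). Each returns a list of dicts, best first, with "score" (0 to 1); they miss things now and then, are a little off and sometimes report something else, mostly with a low value. They report only what shows in the picture. A call takes as long as a camera call.
- manip.cut_out(query, camera): "mask" (400x640 bool, what is visible of it) and "position" ([column, row] in pixels, amid what is visible of it).
The state is a dict: "clock": time; "joints": joint angles; "qd": joint speeds; "effort": joint torques, N m; "eef_pos": TCP position; "eef_rot": TCP orientation; "wrist_force": force on the tool from outside, world axes, zero at the start; "moment": the same for the moment, N m; "finger_gap": finger opening in mm; "finger_force": force on a finger pad.
Only numpy, scipy, OpenCV 4.12 (cv2) and the standard library are available. Lean on these libraries where they do the work, as an engineer would, in place of code of your own. Each camera call takes 0.05 s, during which the arm holds its last target. There are 200 camera calls.

## Working session

There is one attempt and no reset: what is moved stays moved. The work goes in short steps, Python scripts to look and compute and a shell command to move; the robot and the scene stay as the last step left them, time stands still between calls to the robot, and variables do not carry over. Pictures are saved under pics/ and viewed, at most 10 in all, crops included, and the job is handed in when it is done.

```bash
mkdir -p pics; cat > h.py <<'E'
from cell import manip
import numpy as np, cv2
def pts(cam,depth,mask):
    c=manip.calibration(cam);K=np.array(c["intrinsics"]);T=np.array(c["pose"])
    v,u=np.nonzero(mask&(depth>0));d=depth[v,u]
    p=np.stack([(u-K[0,2])/K[0,0]*d,-(v-K[1,2])/K[1,1]*d,-d],1)
    return p@T[:3,:3].T+T[:3,3]
E
python3 - <<'E'
from h import *
for c in("side","top"):
    im,d=manip.camera(c);cv2.imwrite(f"pics/{c}0.png",im[:,:,::-1]);np.save(f"{c}_d.npy",d)
    k=manip.calibration(c);print(c,{a:b for a,b in k.items() if a not in("pose",)},np.round(k["pose"],2).tolist())
    for q in("rice_box","lid_edge","lever_tip","latch_pivot","creamer","tumbler","timer","spoon_rest","honey_jar","bean_can"):
        r=manip.cut_out(q,c)
        if r:
            m=np.array(r[0]["mask"]);np.save(f"{c}_{q}.npy",m);P=pts(c,d,m)
            if len(P): print(q,round(r[0]["score"],2),m.sum(),np.round(r[0]["position"]),np.percentile(P,[2,50,98],axis=0).round().tolist())
print(manip.read_state())
E
```

```text
side {'intrinsics': array([[495.19159289,   0.        , 322.79390012],
       [  0.        , 495.19159289, 202.62518213],
       [  0.        ,   0.        ,   1.        ]])} [[-0.8, 0.43, -0.42, -33.23], [-0.6, -0.6, 0.53, 753.62], [-0.02, 0.68, 0.74, 1175.71], [0.0, 0.0, 0.0, 1.0]]
rice_box 0.82 4907 [284. 227.] [[503.0, 21.0, -0.0], [598.0, 125.0, 91.0], [699.0, 186.0, 231.0]]
lid_edge 0.82 1150 [277. 200.] [[568.0, 32.0, 126.0], [624.0, 117.0, 193.0], [701.0, 186.0, 233.0]]
lever_tip 0.46 110 [319. 226.] [[483.0, 66.0, 122.0], [494.0, 93.0, 176.0], [523.0, 106.0, 186.0]]
latch_pivot 0.94 4865 [286. 229.] [[503.0, 23.0, -0.0], [597.0, 125.0, 91.0], [694.0, 186.0, 231.0]]
creamer 0.96 860 [268. 280.] [[529.0, 207.0, -3.0], [564.0, 251.0, 49.0], [597.0, 296.0, 83.0]]
tumbler 0.95 834 [310. 299.] [[396.0, 200.0, 1.0], [433.0, 229.0, 52.0], [462.0, 267.0, 86.0]]
timer 0.67 187 [318. 203.] [[587.0, -104.0, -5.0], [607.0, -45.0, 54.0], [658.0, -21.0, 72.0]]
spoon_rest 0.56 756 [363. 225.] [[419.0, -133.0, 3.0], [471.0, -89.0, 10.0], [524.0, -41.0, 21.0]]
honey_jar 0.68 144 [318. 205.] [
[... 1334 characters left out ...]
ock': 1.1, 'joints': array([-1.38059008e+00,  2.99921022e-01,  1.52096481e+00,  2.88996308e-05,
        1.32071490e+00, -6.65896360e-02]), 'qd': array([ 2.55625122e-03,  3.43136626e-04, -7.12771902e-04, -3.35050398e-04,
       -7.07936651e-05, -1.18639333e-03]), 'effort': array([-1.86362297e-03, -5.31675375e+01, -3.52921629e+01,  7.07855285e-02,
        2.13114044e-02,  3.80580644e-06]), 'eef_pos': array([ 139.6956137 , -531.96593054,  404.64894556]), 'eef_rot': array([-3.14158646e+00, -2.84760090e-05,  2.56788735e-01]), 'wrist_force': array([-0.62540547,  0.66886447,  0.79999463]), 'moment': array([ 0.00813081,  0.00775537, -0.00268905]), 'finger_force': 0.0, 'finger_gap': 93.9826855068958}
```

```bash
python3 - <<'E'
from h import *
for c in("side","top"):
    d=np.load(f"{c}_d.npy");m=np.load(f"{c}_lid_edge.npy")
    m=cv2.erode(m.astype(np.uint8),np.ones((5,5)))>0
    P=pts(c,d,m);
    for _ in range(4):
        C=np.median(P,0) if _==0 else P.mean(0);n=np.linalg.svd(P-P.mean(0))[2][2] if len(P)<5000 else None
        n*=np.sign(n[2]);r=np.abs((P-P.mean(0))@n);P=P[r<max(3,2*r.std())]
    print(c,len(P),P.mean(0).round(1),n.round(3),"tilt",np.arccos(n[2]),"az of -n",np.arctan2(-n[1],-n[0]))
    P=pts(c,d,np.load(f"{c}_lid_edge.npy"));
    h=P[:,:2].astype(np.float32);b=cv2.minAreaRect(h);print(b)
m=np.load("side_lever_tip.npy");P=pts("side",np.load("side_d.npy"),m);Q=P[(P[:,2]>172)];print("bar",Q.mean(0),Q.min(0),Q.max(0),len(Q))
a=cv2.imread("pics/side0.png")[90:330,200:440];b=cv2.imread("pics/top0.png")[90:290,220:420]
cv2.imwrite("pics/c0.png",np.hstack([cv2.resize(a,(400,400)),cv2.resize(b,(400,400))]))
E
```

```text
side 712 [624.6 116.8 192.8] [0.646 0.1   0.757] tilt 0.712383355907771 az of -n -2.987655265136298
((664.822021484375, 36.56678771972656), (154.80197143554688, 327.14239501953125), 20.14516258239746)
top 1612 [634.5 100.2 191. ] [0.65  0.094 0.754] tilt 0.7162585241592021 az of -n -2.9985676650285247
((658.9653930664062, 103.02232360839844), (169.2607879638672, 156.44224548339844), 8.062098503112793)
bar [488.76523936  87.92544879 181.16551422] [481.79935814  65.2083518  172.30704826] [496.82453548 107.79865158 188.58116046] 60
```

View pics/c0.png

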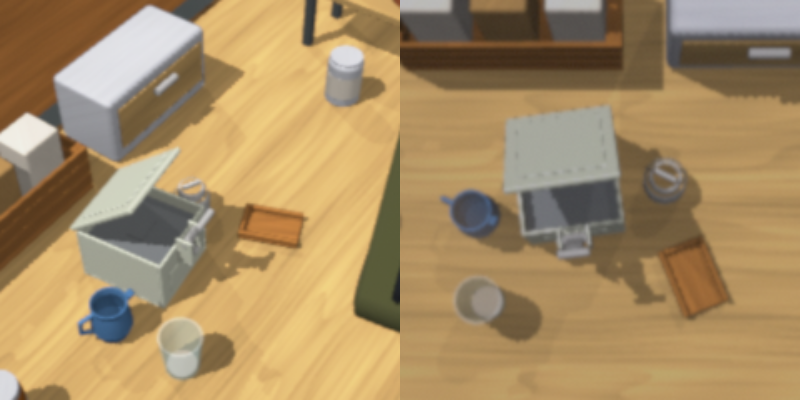

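```bash
python3 -m creep '{"slide":[[2.5,3.5,3],[3,4,3],[3,4,0],[3,4,0],[3,4,0],[3,4,0],[3,4,0],[3,4,0]],"turn":[-0.11,0,0,0,0,0,0,0],"claw":[0,0,0,0,0,0,0,0]}' 20; python3 -m creep '{"slide":[[3,4,0],[3,4,0],[3,4,0],[3,4,0],[3,4,0],[3,4,0],[3,3.5,0],[0,0,0]],"turn":[0,0,0,0,0,0,0,0],"claw":[0,0,0,0,0,0,0,0]}'
python3 - <<'E'
from h import *
s=manip.read_state();print(s["eef_pos"],s["eef_rot"],s["wrist_force"],s["finger_gap"])
for c in("side","top"):
    im,d=manip.camera(c);cv2.imwrite(f"pics/{c}1.png",im[:,:,::-1])
    for q in("lid_edge","lever_tip","rice_box"):
        for r in manip.cut_out(q,c)[:1]:
            P=pts(c,d,np.array(r["mask"]));print(c,q,round(r["score"],2),len(P),np.percentile(P,[2,50,98],axis=0).round().tolist())
            if q=="lever_tip":
                Q=P[P[:,2]>170];print(len(Q),Q.mean(0),Q.min(0),Q.max(0)) if len(Q) else 0
a=cv2.imread("pics/side1.png")[90:290,200:400];b=cv2.imread("pics/top1.png")[90:290,220:420]
cv2.imwrite("pics/c1.png",np.hstack([cv2.resize(a,(400,400)),cv2.resize(b,(400,400))]))
E
```

```text
clock: 2.1
eef_pos: [375.4, -215.4, 464.9]
eef_rot: [3.141, -0.0, 0.147]
wrist_force: [0.1, -0.9, -0.0]
finger_gap: 17.3
finger_force: 0.0
clock: 3.1
eef_pos: [585.8, 60.1, 463.6]
eef_rot: [-3.141, 0.001, 0.15]
wrist_force: [-0.5, -0.3, -0.0]
finger_gap: 0.2
finger_force: 0.0
[585.75088744  60.07513657 463.58623328] [-3.14125777e+00  1.28308168e-03  1.49504018e-01] [-0.54742306 -0.30616957 -0.00092709] 0.24508673911969875
side lid_edge 0.58 1233 [[568.0, 30.0, 87.0], [628.0, 116.0, 190.0], [708.0, 186.0, 233.0]]
side rice_box 0.85 4602 [[503.0, 26.0, 7.0], [597.0, 127.0, 91.0], [684.0, 185.0, 231.0]]
top lid_edge 0.22 18 [[563.0, 27.0, 87.0], [605.0, 32.0, 96.0], [610.0, 77.0, 331.0]]
top rice_box 0.58 57 [[558.0, 27.0, 89.0], [587.0, 46.0, 232.0], [625.0, 119.0, 361.0]]
```

View pics/c1.png

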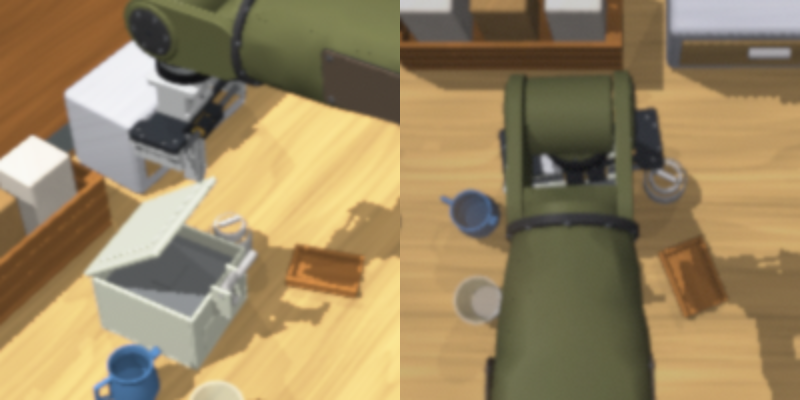

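The side view shows the closed fingers above the still raised lid (crop ~190,165), and the lever open at ~(240,265). Now I'll move over the push spot and press down.

```bash
python3 -m creep '{"slide":[[1.6,2,0],[1.6,2,0],[0,0,-3],[0,0,-2],[0,0,-1.5],[0,0,-1.2],[0,0,-1.2],[0,0,-1.2]],"turn":[0,0,0,0,0,0,0,0],"claw":[0,0,0,0,0,0,0,0]}'; python3 -m creep '{"slide":[[0,0,-1],[0,0,-1],[0,0,-0.7],[0,0,0],[0,0,0]],"turn":[0,0,0,0,0],"claw":[0,0,0,0,0]}'
```

```text
clock: 4.5
eef_pos: [616.7, 98.0, 363.3]
eef_rot: [3.142, -0.001, 0.147]
wrist_force: [-0.8, 0.1, 2.6]
finger_gap: 0.2
finger_force: 1.0
clock: 5.12
eef_pos: [616.7, 98.1, 336.8]
eef_rot: [3.142, -0.0, 0.147]
wrist_force: [-0.1, 0.0, 0.3]
finger_gap: 0.9
finger_force: 0.0
```

```bash
python3 -m creep '{"slide":[[0,0,-0.6],[0,0,-0.4],[0,0,-0.3],[0,0,-0.2],[0,0,0],[0,0,0]],"turn":[0,0,0,0,0,0],"claw":[0,0,0,0,0,0]}'
```

```text
clock: 5.88
eef_pos: [616.5, 98.0, 324.2]
eef_rot: [3.141, -0.001, 0.147]
wrist_force: [-12.3, -1.6, 23.4]
finger_gap: 0.3
finger_force: 12.0
```

```bash
python3 -m creep '{"slide":[[0,0,2],[0,0,4],[0,0,4],[-4.7,-0.7,0],[-4.7,-0.7,0],[-4.7,-0.7,0],[-4.7,-0.7,0],[0,0,0]],"turn":[0,0,0,0,0,0,0,0],"claw":[0,0,0,0,0,0,0,0]}'
python3 - <<'E'
from h import *
s=manip.read_state();print(s["eef_pos"],s["eef_rot"],s["wrist_force"])
for c in("side",):
    im,d=manip.camera(c);cv2.imwrite(f"pics/{c}2.png",im[:,:,::-1])
    for q in("lid_edge","lever_tip","rice_box"):
        for r in manip.cut_out(q,c)[:1]:
            P=pts(c,d,np.array(r["mask"]));print(c,q,round(r["score"],2),len(P),np.percentile(P,[2,50,98],axis=0).round().tolist())
            if q=="lever_tip":
                Q=P[P[:,2]>170];print(len(Q),Q.mean(0),Q.min(0),Q.max(0)) if len(Q) else 0
a=cv2.imread("pics/side2.png")[90:290,200:400]
P=pts("side",d,np.ones_like(d,bool));l=(abs(P[:,0]-615)<60)&(abs(P[:,1]-105)<50)&(P[:,2]>90)&(P[:,2]<160)
Q=P[l];A=np.c_[Q[:,:2]-[615,105],np.ones(len(Q))];print(np.linalg.lstsq(A,Q[:,2],rcond=None)[0])
R=P[(P[:,2]>118)&(P[:,2]<130)&(abs(P[:,0]-610)<130)&(abs(P[:,1]-105)<110)];print(cv2.minAreaRect(R[:,:2].astype(np.float32)))
cv2.imwrite("pics/c2.png",cv2.resize(a,(600,600)))
E
```

```text
clock: 6.88
eef_pos: [426.8, 69.8, 422.1]
eef_rot: [3.142, -0.001, 0.147]
wrist_force: [0.2, -0.8, 0.4]
finger_gap: 0.8
finger_force: 0.0
[426.7833992   69.84280926 422.05125147] [ 3.14156272e+00 -1.13846991e-03  1.46738145e-01] [ 0.2255929  -0.80967548  0.37040504]
side lid_edge 0.91 2603 [[529.0, 27.0, 118.0], [610.0, 110.0, 124.0], [696.0, 182.0, 129.0]]
side lever_tip 0.51 120 [[483.0, 63.0, 121.0], [494.0, 92.0, 177.0], [523.0, 106.0, 185.0]]
68 [488.87397067  86.40895183 180.50464807] [482.16712581  60.67972304 173.31433782] [497.6840697  106.61330377 186.88124705]
side rice_box 0.86 4494 [[501.0, 27.0, 3.0], [591.0, 129.0, 122.0], [696.0, 186.0, 140.0]]
[1.70628552e-03 1.90960018e-03 1.24694528e+02]
((603.5641479492188, 100.79154205322266), (202.34901428222656, 159.77523803710938), 8.274523735046387)
```

View pics/c2.png

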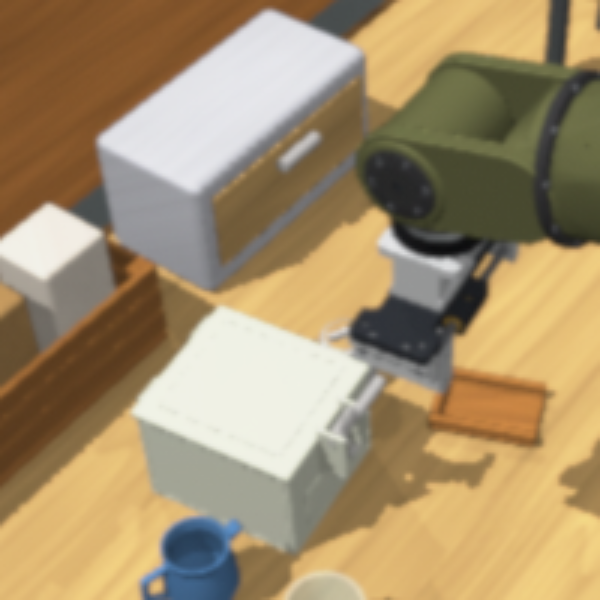

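```bash
python3 -m creep '{"slide":[[0,0.4,-3],[0,0,-2.8],[2,0.3,0],[2,0.3,0],[1,0.15,0],[1,0.15,0],[0.7,0.1,0],[0.7,0.1,0]],"turn":[0,0,0,0,0,0,0,0],"claw":[0,0,0,0,0,0,0,0]}'; python3 -m creep '{"slide":[[0.5,0.07,0],[0.5,0.07,0],[0.5,0.07,0]],"turn":[0,0,0],"claw":[0,0,0]}'
python3 - <<'E'
from h import *
im,d=manip.camera("side")
for q in("lever_tip","rice_box"):
    for r in manip.cut_out(q,"side")[:1]:
        P=pts("side",d,np.array(r["mask"]));print(q,len(P),np.percentile(P,[2,50,98],axis=0).round().tolist())
E
```

```text
clock: 8.07
eef_pos: [503.0, 85.1, 363.7]
eef_rot: [-3.142, -0.0, 0.147]
wrist_force: [-0.2, -0.3, 1.2]
finger_gap: 1.0
finger_force: 0.5
clock: 8.45
eef_pos: [518.0, 87.2, 363.7]
eef_rot: [-3.142, -0.0, 0.147]
wrist_force: [0.0, -0.7, 0.2]
finger_gap: 0.5
finger_force: 0.0
lever_tip 3818 [[509.0, 36.0, 4.0], [590.0, 144.0, 121.0], [695.0, 186.0, 136.0]]
rice_box 3890 [[508.0, 33.0, 2.0], [590.0, 144.0, 121.0], [695.0, 186.0, 134.0]]
```

```bash
python3 -m creep '{"slide":[[0.7,0.1,0],[-3,-0.43,0],[-4,-0.58,0],[-4,-0.58,2],[-2,-3,5],[0,-6,2],[0,-6,0],[0,-6,0]],"turn":[0,0,0,0,0,0,0,0],"claw":[0,0,0,0,0,0,0,0]}'
python3 - <<'E'
from h import *
im,d=manip.camera("side");cv2.imwrite("pics/side3.png",im[:,:,::-1])
for q in("lever_tip","rice_box","lid_edge"):
    for r in manip.cut_out(q,"side")[:1]:
        P=pts("side",d,np.array(r["mask"]));print(q,len(P),np.percentile(P,[2,50,98],axis=0).round().tolist())
cv2.imwrite("pics/c3.png",cv2.resize(im[120:300,220:400,::-1],(600,600)))
E
```

```text
clock: 9.6
eef_pos: [394.3, -138.9, 454.1]
eef_rot: [3.141, -0.001, 0.147]
wrist_force: [1.0, 1.1, 0.2]
finger_gap: 0.3
finger_force: 0.0
lever_tip 299 [[509.0, 66.0, 122.0], [547.0, 92.0, 137.0], [591.0, 115.0, 156.0]]
rice_box 4339 [[510.0, 26.0, 7.0], [593.0, 130.0, 122.0], [693.0, 186.0, 145.0]]
lid_edge 2473 [[527.0, 23.0, 111.0], [616.0, 115.0, 124.0], [698.0, 182.0, 129.0]]
```

View pics/c3.png

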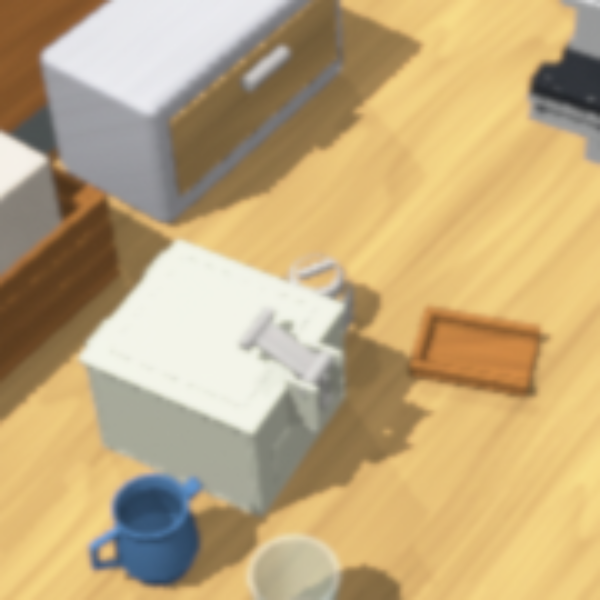

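The lever lies latched over the shut lid (crossbar at about (258,330) in the crop, top at z ≈ 155 mm). The box and bystanders are in place and the arm is clear.

```bash
python3 -m creep '{"slide":[[0,0,0],[0,0,0],[0,0,0],[0,0,0]],"turn":[0,0,0,0],"claw":[0,0,0,0]}'; python3 -c "
from cell import manip
print(manip.sign_off())"
```

```text
clock: 10.3
eef_pos: [394.8, -136.7, 453.5]
eef_rot: [3.142, -0.0, 0.148]
wrist_force: [0.2, -0.6, 0.3]
finger_gap: 0.6
finger_force: 0.0
the job is handed in; nothing more can be done
None
```

I pushed the lid fully down first, then the lever over until it snapped shut. The last picture shows it latched over the lid with the neighbouring items undisturbed and the arm clear, and the job was handed in at about 10 s, though sign-off returned no verdict.

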